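Rock a jammed tube block out of a dry bath and hold it clear

TASK

The aluminium tube block is held fast in the dry bath by two stiff orange jaws, so pulling it straight up does not free it. Grip its blue handle and rock the block side to side, leaning it firmly first against one jaw and then the other so that it pushes both back, then lift it upright until its underside is just clear above the jaws, and finish while still holding it there, over the bath and no longer touching it. Leave all the other things on the bench undisturbed.

Things in the scene. Friction and masses are not known exactly. Their poses are not given: they have to be found in the camera images.
- dry_bath: Dry bath heater fixed to the bench: white and grey box 170 (x) x 190 (y) x 70 mm high, small display on its -x side. Origin: centre of its underside, on the bench; x runs along the well, y from the right to the left jaw, z up. On its top, at +y and -y, stand grey jaw guides 50 mm (x) wide, 57 to 87 mm off the centre line, up to 127 mm high; an orange jaw slides in each.
- well_floor (a point): Centre of the floor of the bath's well, 45 mm above the bench. The well is 84 (x) x 34 (y) mm and 25 mm deep, open at the top. The block has 2 mm play on each side in it and can be leaned about its x axis, towards either jaw, by about 0.18 rad before the rim stops it. Axes as the bath.
- tube_block: Loose single-row aluminium tube block, about 0.5 kg, standing in the well, long side along it. Origin: centre of its underside; z up. Foot 74 x 20 x 4 mm; body 80 (x) x 30 (y) mm, from 4 to 60 mm up; neck 80 (x) x 20 (y) mm, from 60 to 82 mm up, so a 5 mm wide shoulder runs along both long sides. The jaw noses hang 6 mm above the shoulders: pulled straight up it rises 6 mm and jams.
- block_handle (a point): Centre of the block's blue handle bar, 131 mm above the block's underside on its axis. Bar 80 (x) x 18 (y) x 18 mm high, on a steel post at each x end, 40 mm of free space beneath. Grip it across its 18 mm width. Axes as the block. Leaning the block about its foot by 0.13 to 0.16 rad (about 5 N sideways here) pushes the jaw on that side clear of the shoulder.
- jaw_left (a joint): How far the orange jaw at the bath's +y side is pushed back, m (0 to 0.009). It slides along the bath's y, stiffly (about 9 N), and stays where left. Its nose is a bar 30 mm (x) wide, 111 to 121 mm above the bench; at 0 its tip is 11 mm from the well's centre line, 1 mm from the block's neck and 4 mm over the shoulder. It starts at 0 to 0.001; from 0.005 on it is clear of the block.
- jaw_right (a joint): The same for the orange jaw at the bath's -y side (it moves towards -y).
- flask_a: Bystander, loose: conical flask with red medium and teal cap, 76 mm foot, 140 mm high, close to the bath's left. Origin: centre of its underside.
- beaker: Bystander, loose: glass beaker, 64 mm wide, 85 mm high, close to the bath's right. Origin: centre of its underside.
- flask_b: Bystander, loose: a second such flask, beyond the bath. Origin: centre of its underside.
- reagent_bottle: Bystander, loose: bottle with blue cap, 66 mm wide, 150 mm high, beyond the bath. Origin: centre of its underside.
- tip_box: Bystander, loose: blue pipette tip box with clear lid, 117 x 82 x 77 mm, beyond the bath. Origin: centre of its underside.
- spare_block: Bystander, loose: spare aluminium tube block without handle, 80 x 30 x 60 mm, on the bench to the right. Origin: centre of its underside.
- waste_bin: Bystander, loose: open yellow bin, 110 x 110 x 90 mm, on the bench to the left. Origin: centre of its underside.

How it is judged:
On the way, in this order (a step that is already met when the one before it is completed fails the run):
1. the block, leaned over in the well, has pushed one jaw back by 3 mm (angle between tube_block's own z axis and vertical above 0.05 rad and z of tube_block in the frame of dry_bath below 0.06 m and value of joint any of jaw_left, jaw_right above 0.003 m), for 0.05 s.
2. leaned over to the other side, still in the well, it has pushed the second jaw back by 3 mm too (angle between tube_block's own z axis and vertical above 0.05 rad and z of tube_block in the frame of dry_bath below 0.06 m and value of joint each of jaw_left, jaw_right above 0.003 m), for 0.05 s.
At the end, for the whole second after the job is handed in: The tube block is held still in the fingers, upright within 0.2 rad, its underside 3 to 64 mm above the top of the jaws (121 mm above the bench) and within 50 mm of straight above the well's centre, not touching the bath (z of tube_block in the frame of dry_bath between 0.124 and 0.185 m and horizontal distance between tube_block and dry_bath below 0.05 m and angle between tube_block's own z axis and vertical below 0.2 rad and linear speed of tube_block below 0.02 m/s and contact force between the fingers and tube_block above 2 N and contact force between tube_block and dry_bath below 0.2 N); the arm keeps its last pose, push and grip.
It fails at once if a bystander is moved by more than 20 mm (distance of any of flask_a, beaker, flask_b, reagent_bottle, tip_box, spare_block, waste_bin from where it was at the start of the episode above 0.02 m).
It also fails if it takes over 58 s, if anything falls off the work surface, if the arm or the gripper's body presses on something with over 40 N, if the wrist force passes 120 N, or if a joint passes its speed limit or range.

ROBOT

A 6-joint arm with a two-finger parallel gripper is mounted at the origin on the work surface. World frame = base frame: x ahead of the robot, y to its left, z up, the work surface at z = 0. Lengths are in m, angles in rad, forces in N, time in s.
With the tool pointing down it reaches from about 0.25 to 0.85 m from the base axis. Payload 12.5 kg.
Tool frame: the origin (TCP) lies at the very end of the fingers, on their centre line; the grasp point (between the pads) lies arm.grip_depth behind it (arm.grip_depth is the distance from the TCP to the grasp point, in m); z points along the fingers, y is the line along which they close (so a half turn about z gives the same grasp; the last joint's range is limited). The gripper opens to 93 mm and grips with 3 to 60 N. Pads are 15 mm wide; open, the fingers measure 128 mm over their backs; the gripper's body (75 mm by 188 mm) begins 65 mm behind the grasp point.
Start: joints at [1.183, 0.351, 1.652, -0, 1.139, -0.085], TCP at [0.164, 0.525, 0.219] pointing down, gripper open.
Joint ranges: [-2.75, 2.75], [-0.79, 2.1], [0.01, 2.65], [-1.57, 4.71], [0.07, 3.14], [-2.87, 2.87]. Speed limits (rad/s): [2.22, 2.22, 2.79, 3.14, 3.14, 3.14].

INTERFACE

Orientations are given as a unit quaternion [w, x, y, z].
In Python, from rig import arm gives the robot as it stands.
- The arm moves only by the shell command python3 -m creep 'ROWS' [FORCE]. ROWS is JSON, a list of rows, each an object with "delta_pos": the shift along the tool's x, y, z as a fraction of full scale, a list of three; "yaw": the turn about the tool's z as a fraction of full scale; "grip": the closure, from 0 (fully open) to 1 (shut). A call has 1 to 20 rows; each row is the pose to reach, as a shift and turn from the pose commanded when the call began, along the tool's axes at that moment; what a row does not reach only later rows make up. Full scale, the value 1, is 0.5 m for a shift and pi/2 rad for a turn. A row lasts 1/8 s, in which the tool goes at most 62.5 mm and 10.7 degrees, less where a joint would pass 70% of its speed; a pose out of reach is approached as far as the arm can. A call with a number of a shift or a turn outside -1 to 1 is refused whole. A call with a gripper value outside its range is refused whole. The fingers move at their own pace and stop on an object; FORCE is the grip in N (left out, the last holds). Time passes only in rows, so rows that repeat a pose let the fingers close. It gives the time, the measured TCP pose, the force, the opening and the grip force at its end, in the units of the state.
- arm.state(): the state, without advancing time (a new reading comes with each control period).
- arm.capture(name): name is "scene" or "side" or "wrist"; returns the picture (400x640x3 uint8, red, green, blue); there is no depth.
- arm.camera_info(name): a dict with "vertical_fov" (degrees; the focal length in pixels is half the picture's height over the tangent of half this angle, whatever the lens; pixels are square), "cx", "cy" (the principal point, pixels), "camera_from_world" (4x4, takes a point from world to camera coordinates); the wrist camera has in their place "tool_from_camera" (4x4, takes a point from camera to tool coordinates, whose origin is the TCP and whose axes are the flange's). Camera axes: x right, y down, z forward; pixel columns grow to the right and rows downward; lengths in m; the calibration is good to about 2 mm. A picture is of the moment at which its call begins: read the wrist's pose just before it. camera_info takes no time and is no camera call.
- arm.job_done(): hands the job in; it is judged then, once.
The state is a dict: "time_s": time; "joint_positions": joint angles; "joint_velocities": joint speeds; "joint_torque": joint torques, N m; "ee_pos": TCP position; "eef_rot": TCP orientation; "wrist_force": force on the tool from outside, world axes, zero at the start; "moment": the same for the moment, N m; "grip_width": finger opening in m; "grasp_force": force on a finger pad.
Only numpy, scipy, OpenCV 4.12 (cv2) and the standard library are available. Lean on these libraries where they do the work, as an engineer would, in place of code of your own. Each camera call takes 0.05 s, during which the arm holds its last target. There are 200 camera calls.

## Working session

There is one attempt and no reset: what is moved stays moved. The work goes in short steps, Python scripts to look and compute and a shell command to move; the robot and the scene stay as the last step left them, time stands still between calls to the robot, and variables do not carry over. Pictures are saved under pics/ and viewed, at most 10 in all, crops included, and the job is handed in when it is done.

```bash
mkdir -p pics; python3 - <<'E'
from rig import arm
import cv2,json,numpy as np
s=arm.state();print({k:np.round(v,3).tolist() for k,v in s.items()},arm.grip_depth)
for n in("scene","side"):
    i=arm.camera_info(n);print(n,i)
    cv2.imwrite(f"pics/{n}0.png",arm.capture(n)[:,:,::-1])
E
```

```text
{'time_s': 0.0, 'joint_positions': [1.183, 0.351, 1.652, 0.0, 1.139, -0.085], 'joint_velocities': [-0.0, 0.001, 0.002, 0.001, -0.001, 0.0], 'joint_torque': [0.001, -49.734, -28.525, 0.07, 0.026, -0.0], 'ee_pos': [0.164, 0.525, 0.218], 'eef_rot': [-0.0, 0.151, 0.989, -0.001], 'wrist_force': [-0.009, -0.088, 0.891], 'moment': [-0.0, -0.018, 0.039], 'grasp_force': 0.0, 'grip_width': 0.093} 0.0188
scene {'vertical_fov': 56.44437972570804, 'cx': 320.5045512625969, 'cy': 202.17590913741537, 'camera_from_world': array([[ 0.85758224,  0.5139846 , -0.01930133, -0.51487319],
       [ 0.29710917, -0.52565993, -0.7971247 , -0.07798203],
       [-0.41985575,  0.67786538, -0.60350615,  1.50352509],
       [ 0.        ,  0.        ,  0.        ,  1.        ]])}
side {'vertical_fov': 42.26620655467246, 'cx': 323.56687328394605, 'cy': 200.58708035723, 'camera_from_world': array([[ 0.97456813, -0.22345892,  0.01682454, -0.56787992],
       [-0.16030161, -0.74764362, -0.64446289,  0.18945444],
       [ 0.15658974,  0.62537599, -0.76445047,  1.74934228],
       [ 0.        ,  0.        ,  0.        ,  1.        ]])}
```

View pics/scene0.png

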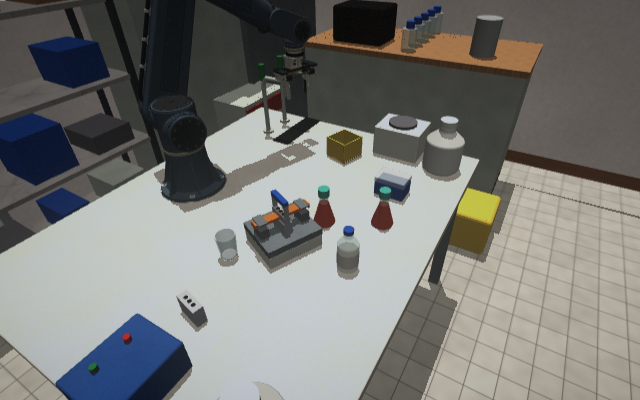

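View pics/side0.png

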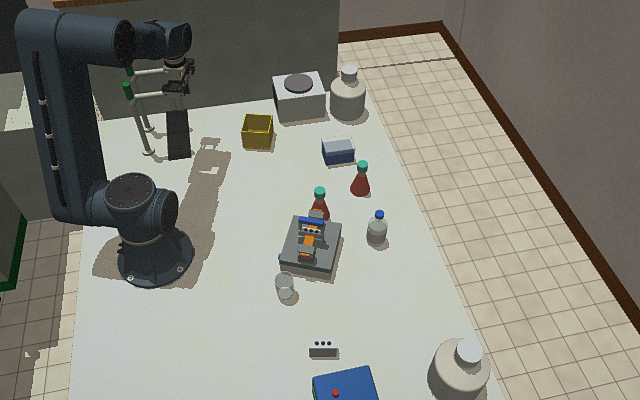

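The scene view shows the blue handle near (280,203), and the side view shows it near (312,222). The orange jaws sit on either side of it.

```bash
cat > h.py <<'E'
import cv2,numpy as np
from rig import arm
def K(i): 
    f=200/np.tan(np.radians(i["vertical_fov"]/2)); return f,i["cx"],i["cy"]
def ray(i,p,T=None):
    f,cx,cy=K(i); d=np.array([(p[0]-cx)/f,(p[1]-cy)/f,1])
    W=np.linalg.inv(i["camera_from_world"]) if T is None else T
    return W[:3,3],W[:3,:3]@d
def onz(o,d,z): return o+d*(z-o[2])/d[2]
def mask(im,lo,hi,roi):
    m=cv2.inRange(cv2.cvtColor(im,cv2.COLOR_RGB2HSV),lo,hi); k=np.zeros_like(m)
    x0,y0,x1,y1=roi; k[y0:y1,x0:x1]=m[y0:y1,x0:x1]; return k
BLUE=((105,120,40),(130,255,255)); OR=((5,150,60),(20,255,255))
E
python3 - <<'E'
from h import *
R={"scene":(262,185,315,230),"side":(292,205,330,262)}
c={}
for n in R:
    i=arm.camera_info(n); im=cv2.imread(f"pics/{n}0.png")[:,:,::-1].copy()
    m=mask(im,*BLUE,R[n]); pts=cv2.findNonZero(m)[:,0]; r=cv2.minAreaRect(pts)
    print(n,len(pts),r); vx,vy,x,y=cv2.fitLine(pts,2,0,.01,.01).ravel()
    c[n]=ray(i,pts.mean(0)); L=max(r[1])/2
    a,b=[onz(*ray(i,(x+s*L*vx,y+s*L*vy)),.18) for s in(-1,1)]
    print(a,b,"axis deg",np.degrees(np.arctan2(*(b-a)[1::-1])), "mid",onz(*c[n],.176))
    o=mask(im,*OR,R[n]);p=cv2.findNonZero(o)
    if p is not None:
        vx,vy,x,y=cv2.fitLine(p[:,0],2,0,.01,.01).ravel()
        a,b=[onz(*ray(i,(x+s*10*vx,y+s*10*vy)),.121) for s in(-1,1)]
        print("jaw line",len(p),np.degrees(np.arctan2(*(b-a)[1::-1])),onz(*ray(i,(x,y)),.121))
(o1,d1),(o2,d2)=c["scene"],c["side"]
t=np.linalg.lstsq(np.c_[d1,-d2],o2-o1,rcond=None)[0]
print(o1+t[0]*d1,o2+t[1]*d2)
E
```

```text
scene 104 ((278.75, 197.75001525878906), (20.50609588623047, 5.656853675842285), 45.0)
[ 0.48077814 -0.08093728  0.18      ] [ 0.56143403 -0.11942278  0.18      ] axis deg -25.50845457531538 mid [ 0.5186944  -0.09645906  0.176     ]
jaw line 181 64.12976386330563 [ 0.52357872 -0.09843836  0.121     ]
side 123 ((310.8160400390625, 221.01199340820312), (24.686193466186523, 6.88709020614624), 10.30484676361084)
[ 0.48079328 -0.07849329  0.18      ] [ 0.55168518 -0.11280985  0.18      ] axis deg -25.830181570455885 mid [ 0.51699237 -0.09265372  0.176     ]
jaw line 204 63.2702170897121 [ 0.51328514 -0.10591405  0.121     ]
[ 0.51658306 -0.09390225  0.17358875] [ 0.51713115 -0.09199267  0.17513369]
```

```bash
python3 -m creep '[{"delta_pos":[0,0,-0.16],"yaw":0,"grip":0},{"delta_pos":[0,0,-0.16],"yaw":0,"grip":0},{"delta_pos":[-1,-0.97,-0.16],"yaw":0.093,"grip":0},{"delta_pos":[-1,-0.97,-0.16],"yaw":0.093,"grip":0},{"delta_pos":[-1,-0.97,-0.16],"yaw":0.093,"grip":0},{"delta_pos":[-1,-0.97,-0.16],"yaw":0.093,"grip":0},{"delta_pos":[-1,-0.97,-0.16],"yaw":0.093,"grip":0},{"delta_pos":[-1,-0.97,-0.16],"yaw":0.093,"grip":0},{"delta_pos":[-1,-0.97,-0.16],"yaw":0.093,"grip":0},{"delta_pos":[-1,-0.97,-0.16],"yaw":0.093,"grip":0},{"delta_pos":[-1,-0.97,-0.16],"yaw":0.093,"grip":0},{"delta_pos":[-1,-0.97,-0.16],"yaw":0.093,"grip":0},{"delta_pos":[-1,-0.97,-0.16],"yaw":0.093,"grip":0},{"delta_pos":[-1,-0.97,-0.16],"yaw":0.093,"grip":0},{"delta_pos":[-1,-0.97,-0.16],"yaw":0.093,"grip":0},{"delta_pos":[-1,-0.97,-0.16],"yaw":0.093,"grip":0},{"delta_pos":[-1,-0.97,-0.16],"yaw":0.093,"grip":0},{"delta_pos":[-1,-0.97,-0.16],"yaw":0.093,"grip":0}]' 30
python3 - <<'E'
from h import *
s=arm.state();print(s["ee_pos"],s["eef_rot"],s["joint_positions"],s["time_s"]);print(arm.camera_info("wrist"))
cv2.imwrite("pics/w1.png",arm.capture("wrist")[:,:,::-1])
E
```

```text
time_s: 2.35
ee_pos: [0.4965, -0.0864, 0.2989]
eef_rot: [0.0, 0.222, 0.975, 0.0]
wrist_force: [0.1, 0.3, 0.1]
grip_width: 0.0928
grasp_force: 0.0
[ 0.49646739 -0.08639283  0.29885492] [1.64831522e-04 2.22064753e-01 9.75031906e-01 6.05128318e-06] [-2.64710518e-01  1.90841775e-01  1.66151219e+00  2.65811807e-05
  1.28890980e+00 -1.38765105e+00] 2.35
{'vertical_fov': 71.8644584788739, 'cx': 319.79850882324166, 'cy': 200.02800084888716, 'tool_from_camera': array([[ 6.71900161e-04, -9.66954375e-01, -2.54948594e-01,
         6.98892315e-02],
       [ 9.99999769e-01,  6.76129064e-04,  7.10498106e-05,
        -1.74649423e-03],
       [ 1.03676229e-04, -2.54948583e-01,  9.66954606e-01,
        -1.66539376e-01],
       [ 0.00000000e+00,  0.00000000e+00,  0.00000000e+00,
         1.00000000e+00]])}
```

View pics/w1.png

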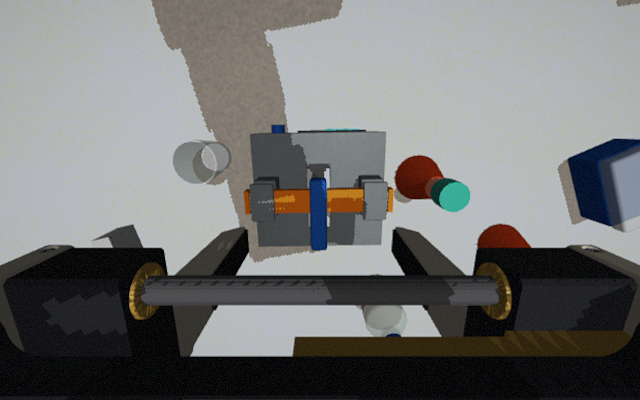

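The wrist view shows the handle at columns 310–327, rows 178–250, with the jaws level to its left and right and the beaker and flasks clear of the fingers.

```bash
cat >> h.py <<'E'
from scipy.spatial.transform import Rotation
def wrist():
    s=arm.state(); im=arm.capture("wrist"); i=arm.camera_info("wrist")
    q=np.array(s["eef_rot"]); T=np.eye(4); T[:3,:3]=Rotation.from_quat(q[[1,2,3,0]]).as_matrix(); T[:3,3]=s["ee_pos"]
    return s,im,i,T
E
python3 - <<'E'
from h import *
s,im,i,T=wrist(); W=T@i["tool_from_camera"]
m=mask(im,*BLUE,(295,165,345,260)); p=cv2.findNonZero(m)[:,0]; print(len(p),p.min(0),p.max(0))
for nm,mm,z in(("h",m,.185),("j",mask(im,*OR,(235,175,405,225)),.121)):
    p=cv2.findNonZero(mm)[:,0].astype(np.float32)
    g=np.array([onz(*ray(i,q,W),z) for q in p]); c,sz,a=cv2.minAreaRect(g[:,:2].astype(np.float32))
    t=np.linalg.inv(T)@np.r_[c,z,1]; vx,vy,*_=cv2.fitLine(g[:,:2].astype(np.float32),2,0,.01,.01).ravel()
    print(nm,"world",c,sz,a,"tool",t[:3],t[:3]/.5,"axis",np.degrees(np.arctan2(vy,vx)),"tooly",np.degrees(np.arctan2(T[1,1],T[0,1])))
E
```

```text
1153 [310 177] [326 249]
h world (0.5128110647201538, -0.09828953444957733) (0.016825947910547256, 0.08033300936222076) 64.69042205810547 tool [-0.01973373 -0.00352253  0.11382627] [-0.03946747 -0.00704506  0.22765255] axis -24.935427 tooly 64.3232514380664
j world (0.5171936750411987, -0.09225432574748993) (0.20669199526309967, 0.046498991549015045) 70.05856323242188 tool [-0.02104963  0.00381116  0.17782718] [-0.04209925  0.00762231  0.35565437] axis 67.929855 tooly 64.3232514380664
```

```bash
python3 -m creep '[{"delta_pos":[-0.04,-0.006,0.1],"yaw":0,"grip":0},{"delta_pos":[-0.04,-0.006,0.15],"yaw":0,"grip":0},{"delta_pos":[-0.04,-0.006,0.2],"yaw":0,"grip":0},{"delta_pos":[-0.04,-0.006,0.24],"yaw":0,"grip":0},{"delta_pos":[-0.04,-0.006,0.27],"yaw":0,"grip":0},{"delta_pos":[-0.04,-0.006,0.284],"yaw":0,"grip":0},{"delta_pos":[-0.04,-0.006,0.284],"yaw":0,"grip":0},{"delta_pos":[-0.04,-0.006,0.284],"yaw":0,"grip":1},{"delta_pos":[-0.04,-0.006,0.284],"yaw":0,"grip":1},{"delta_pos":[-0.04,-0.006,0.284],"yaw":0,"grip":1},{"delta_pos":[-0.04,-0.006,0.284],"yaw":0,"grip":1},{"delta_pos":[-0.04,-0.006,0.284],"yaw":0,"grip":1},{"delta_pos":[-0.04,-0.006,0.284],"yaw":0,"grip":1},{"delta_pos":[-0.04,-0.006,0.284],"yaw":0,"grip":1},{"delta_pos":[-0.04,-0.006,0.284],"yaw":0,"grip":1}]' 6
python3 - <<'E'
from h import *
s,im,i,T=wrist(); print(s["ee_pos"],s["wrist_force"],s["moment"]); cv2.imwrite("pics/w2.png",im[:,:,::-1])
E
```

```text
time_s: 4.32
ee_pos: [0.5134, -0.0984, 0.1567]
eef_rot: [0.0, 0.223, 0.975, 0.0]
wrist_force: [1.1, 0.9, 0.4]
grip_width: 0.0181
grasp_force: 6.0
[ 0.51335793 -0.09843505  0.15665318] [1.11038226 0.8585843  0.4275755 ] [ 0.30841586 -0.14177176 -0.00366389]
```

View pics/w2.png

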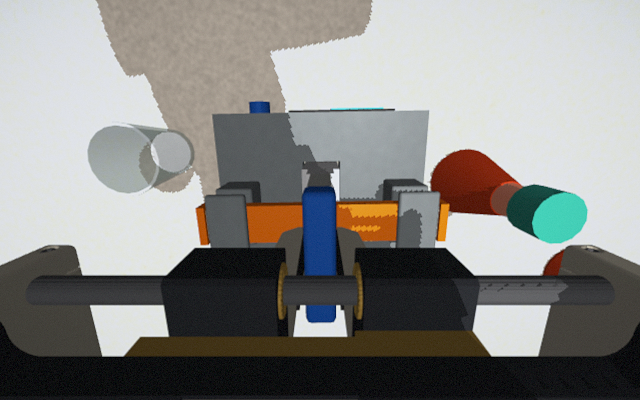

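The handle is gripped (columns 303–336), and the jaw ends stand at about columns 197 and 449. I'll lean towards the left jaw (+y).

```bash
cat > jaw.py <<'E'
from h import *
import sys
s,im,i,T=wrist(); p=cv2.findNonZero(mask(im,*OR,(150,195,500,250)))[:,0]
q=p[(p[:,1]>212)&(p[:,1]<232)]
y=np.array(s["wrist_force"])@T[:3,1]
print("jaw cols",q.min(0)[0],q.max(0)[0],"Fy tool %.1f"%y,"w",s["grip_width"],s["ee_pos"])
if len(sys.argv)>1: cv2.imwrite(sys.argv[1],im[:,:,::-1])
E
python3 jaw.py
python3 -m creep '[{"delta_pos":[0,0.006,0],"yaw":0,"grip":1},{"delta_pos":[0,0.012,0],"yaw":0,"grip":1},{"delta_pos":[0,0.018,0],"yaw":0,"grip":1},{"delta_pos":[0,0.024,0],"yaw":0,"grip":1},{"delta_pos":[0,0.03,0],"yaw":0,"grip":1},{"delta_pos":[0,0.035,0],"yaw":0,"grip":1},{"delta_pos":[0,0.04,0],"yaw":0,"grip":1},{"delta_pos":[0,0.04,0],"yaw":0,"grip":1},{"delta_pos":[0,0.04,0],"yaw":0,"grip":1}]' 6
python3 jaw.py pics/w3.png
```

```text
jaw cols 197 499 Fy tool 1.5 w 0.018478055609565378 [ 0.513381   -0.09838218  0.15663657]
time_s: 5.55
ee_pos: [0.5221, -0.0809, 0.1571]
eef_rot: [0.0, 0.222, 0.975, -0.001]
wrist_force: [-3.2, -5.2, 4.7]
grip_width: 0.0202
grasp_force: 6.0
jaw cols 171 481 Fy tool -6.1 w 0.020209033431956375 [ 0.52205432 -0.08092718  0.15710889]
```

View pics/w3.png

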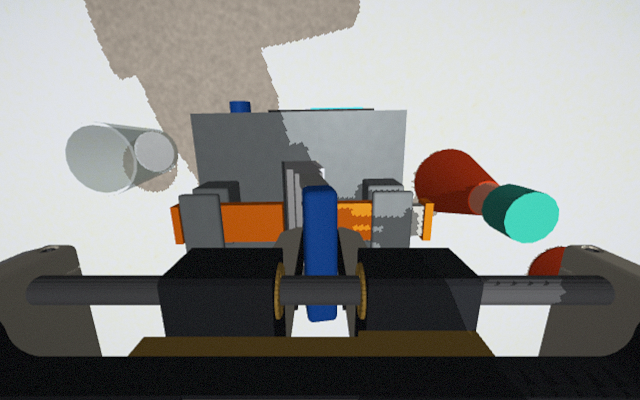

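The block leans left. The left jaw now protrudes about 21 px past its guide (columns 412→433, was 11 px), so it has been pushed back about 7 mm. Next I lean it to the other side.

```bash
python3 -m creep '[{"delta_pos":[0,-0.01,0],"yaw":0,"grip":1},{"delta_pos":[0,-0.02,0],"yaw":0,"grip":1},{"delta_pos":[0,-0.03,0],"yaw":0,"grip":1},{"delta_pos":[0,-0.04,0],"yaw":0,"grip":1},{"delta_pos":[0,-0.046,0],"yaw":0,"grip":1},{"delta_pos":[0,-0.052,0],"yaw":0,"grip":1},{"delta_pos":[0,-0.058,0],"yaw":0,"grip":1},{"delta_pos":[0,-0.064,0],"yaw":0,"grip":1},{"delta_pos":[0,-0.07,0],"yaw":0,"grip":1},{"delta_pos":[0,-0.076,0],"yaw":0,"grip":1},{"delta_pos":[0,-0.082,0],"yaw":0,"grip":1},{"delta_pos":[0,-0.082,0],"yaw":0,"grip":1},{"delta_pos":[0,-0.082,0],"yaw":0,"grip":1}]' 6
python3 jaw.py pics/w4.png
```

```text
time_s: 7.22
ee_pos: [0.5052, -0.1162, 0.1572]
eef_rot: [0.001, 0.223, 0.975, 0.001]
wrist_force: [4.9, 10.9, 5.5]
grip_width: 0.022
grasp_force: 6.0
jaw cols 211 483 Fy tool 12.0 w 0.02197516067266493 [ 0.50518575 -0.11618827  0.15717987]
```

View pics/w4.png

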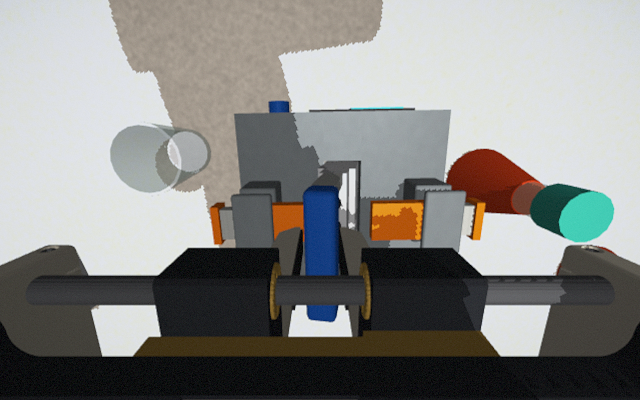

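Both jaws are now pushed back (left end of the right jaw at 211 against its guide at 232; right end of the left jaw at 481 against 462). I'll bring the block upright and tighten the grip.

```bash
python3 -m creep '[{"delta_pos":[0,0.01,0],"yaw":0,"grip":1},{"delta_pos":[0,0.02,0],"yaw":0,"grip":1},{"delta_pos":[0,0.03,0],"yaw":0,"grip":1},{"delta_pos":[0,0.041,0],"yaw":0,"grip":1},{"delta_pos":[0,0.041,0],"yaw":0,"grip":1},{"delta_pos":[0,0.041,0],"yaw":0,"grip":1}]' 6
python3 jaw.py
python3 -m creep '[{"delta_pos":[0,0,0],"yaw":0,"grip":1},{"delta_pos":[0,0,0],"yaw":0,"grip":1},{"delta_pos":[0,0,0],"yaw":0,"grip":1},{"delta_pos":[0,0,-0.006],"yaw":0,"grip":1},{"delta_pos":[0,0,-0.012],"yaw":0,"grip":1},{"delta_pos":[0,0,-0.018],"yaw":0,"grip":1},{"delta_pos":[0,0,-0.024],"yaw":0,"grip":1},{"delta_pos":[0,0,-0.024],"yaw":0,"grip":1}]' 40
python3 jaw.py pics/w5.png
```

```text
time_s: 8.02
ee_pos: [0.5131, -0.0989, 0.1566]
eef_rot: [-0.0, 0.223, 0.975, 0.0]
wrist_force: [0.9, -0.1, 1.7]
grip_width: 0.0184
grasp_force: 6.0
jaw cols 186 499 Fy tool 0.3 w 0.0183672287542067 [ 0.51309331 -0.09888978  0.15655886]
time_s: 9.07
ee_pos: [0.5132, -0.0989, 0.1689]
eef_rot: [0.0, 0.223, 0.975, -0.0]
wrist_force: [1.2, -0.2, -6.3]
grip_width: 0.018
grasp_force: 39.9
jaw cols 194 450 Fy tool 0.3 w 0.018038321898193915 [ 0.51318    -0.09893219  0.16886153]
```

View pics/w5.png

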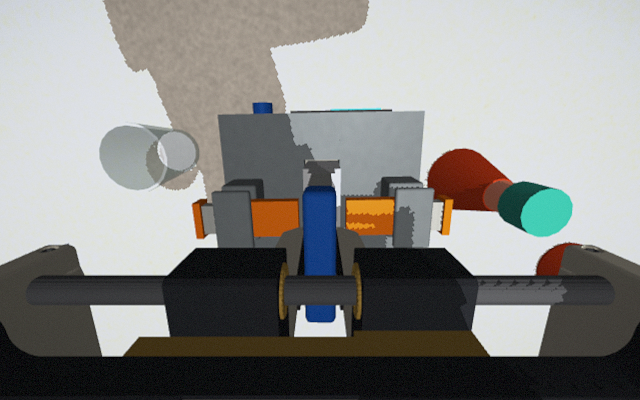

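It has risen 12 mm carrying only its own weight (6 N), with both jaws visibly back from the neck. It is free, so I continue the lift.

```bash
python3 -m creep '[{"delta_pos":[0,0,-0.015],"yaw":0,"grip":1},{"delta_pos":[0,0,-0.03],"yaw":0,"grip":1},{"delta_pos":[0,0,-0.045],"yaw":0,"grip":1},{"delta_pos":[0,0,-0.06],"yaw":0,"grip":1},{"delta_pos":[0,0,-0.075],"yaw":0,"grip":1},{"delta_pos":[0,0,-0.09],"yaw":0,"grip":1},{"delta_pos":[0,0,-0.105],"yaw":0,"grip":1},{"delta_pos":[0,0,-0.12],"yaw":0,"grip":1},{"delta_pos":[0,0,-0.135],"yaw":0,"grip":1},{"delta_pos":[0,0,-0.15],"yaw":0,"grip":1},{"delta_pos":[0,0,-0.165],"yaw":0,"grip":1},{"delta_pos":[0,0,-0.18],"yaw":0,"grip":1},{"delta_pos":[0,0,-0.19],"yaw":0,"grip":1},{"delta_pos":[0,0,-0.19],"yaw":0,"grip":1},{"delta_pos":[0,0,-0.19],"yaw":0,"grip":1},{"delta_pos":[0,0,-0.19],"yaw":0,"grip":1},{"delta_pos":[0,0,-0.19],"yaw":0,"grip":1}]' 40
python3 - <<'E'
from h import *
im=arm.capture("side")[150:290,240:400,::-1]; im2=arm.capture("scene")[130:270,200:360,::-1]
cv2.imwrite("pics/e.png",cv2.resize(np.hstack([im,im2]),(800,350)))
E
```

```text
time_s: 11.25
ee_pos: [0.5131, -0.0989, 0.2635]
eef_rot: [-0.0, 0.223, 0.975, 0.0]
wrist_force: [0.3, 0.8, -6.5]
grip_width: 0.0178
grasp_force: 39.9
```

View pics/e.png

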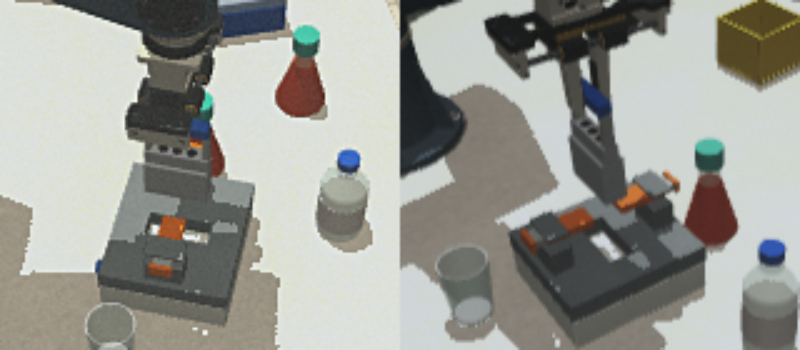

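The block hangs upright, free of the jaws and over the empty well, with the bystanders in place.

```bash
python3 -c "
from rig import arm
print(arm.job_done())"
```

```text
the job is handed in; nothing more can be done
None
```

The job is handed in: I rocked the block against both jaws and pushed each back well past 3 mm, then lifted it. It is held upright over the bath, about 30 mm clear of the jaws, with no bystander visibly moved; the hand-in call returned no verdict.

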